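# Switch the battery-cell sorter to its other chute and feed the next batch

## Robot

A 7-joint arm with a two-finger parallel gripper is mounted at the origin on the work surface. World frame = base frame: x ahead of the robot, y to its left, z up, the work surface at z = 0. Lengths are in m, angles in rad, forces in N, time in s.
With the tool pointing down it reaches from about 0.425 to 0.925 m from the base axis. Payload 6.8 kg.
Tool frame: the origin (TCP) lies on the front face of the gripper's body, between the roots of the fingers; the fingertips stand 73 mm ahead of it and the grasp point (between the pads) lies 54 mm ahead of it; z points along the fingers, y is the direction in which the jaws open and shut (so a half turn about z gives the same grasp; the last joint's range is limited). The gripper opens to 85 mm and grips with 20 to 120 N. Pads are 22 mm wide; open, the fingers measure 114 mm over their backs; the gripper's body (76 mm by 85 mm) begins 54 mm behind the grasp point. The pads swing forward as they close: fully open they stand 13 mm farther back than shut.
Start: joints at [1.124, 0.477, 0.022, 1.555, -0.011, 1.109, -0.083], TCP at [0.224, -0.637, 0.304] pointing down, gripper open.
Joint ranges: [-2.96, 2.96], [-0.34, 2.1], [-1.41, 1.46], [0.24, 2.44], [-1.37, 4.51], [0.17, 1.92], [-2.96, 2.96]. Speed limits (rad/s): [2.39, 2.39, 3.14, 3.14, 3.14, 3.14, 3.14].

## Interface

Orientations are given as a rotation vector (axis times angle).
In Python, from bench import * gives the robot as it stands.
- The arm moves only by the tool jog_arm, never from a script. Its argument "plan" is a list of rows, each a list of 2 entries, a list of its own where there are three numbers: the shift along the world's x, y, z in cm, then the turn about the world's z in rad. In form: [[[tx, ty, tz], twist], ...]. A call has 1 to 12 rows; each row shifts and turns the commanded pose from where the row before left it; what a row does not reach is not made up. A row lasts 1/10 s, in which the tool goes at most 50 mm and 8.59 degrees, less where a joint would pass 70% of its speed; a pose out of reach is approached as far as the arm can. A call is refused whole if a number of a shift passes 5 or a number of a turn 0.15, either way. A call with a gripper value outside its range is refused whole. "hand" is the finger opening in cm, from 0 to 8.54, set as the call begins (left out, the last holds). The fingers move at their own pace and stop on an object; "grip_force" is the grip in N (left out, the last holds). Time passes only in rows, so rows that do not move let the fingers close. It gives the time, the measured TCP pose, the force and the opening at its end, in the units of the state.
- get_obs(): the state, without advancing time (a new reading comes with each control period).
- grab_frame(name): name is "scene" or "top" or "wrist"; returns the picture (384x512x3 uint8, red, green, blue); there is no depth.
- get_calibration(name): a dict with "intrinsics" (3x3 intrinsics, pixels), "xyz" and "orientation" of the camera in the world. Camera axes: x right, y down, z forward; pixel columns grow to the right and rows downward; lengths in m; the calibration is good to about 2 mm. A picture is of the moment at which its call begins: read the wrist's pose just before it. get_calibration takes no time and is no camera call; for the wrist camera it gives the pose at the moment of the call.
- hand_in(): hands the job in, once; it reports no verdict.
The state is a dict: "clock": time; "joints": joint angles; "qvel": joint speeds; "tau": joint torques, N m; "tcp_pos": TCP position; "orientation": TCP orientation; "contact_force": force on the tool from outside, world axes, zero at the start; "moment": the same for the moment, N m; "grip_width": finger opening in m.
Only numpy, scipy, OpenCV 4.12 (cv2) and the standard library are available. Lean on these libraries where they do the work, as an engineer would, in place of code of your own. Each camera call takes 0.05 s, during which the arm holds its last target. There are 200 camera calls.

## Task

The next three battery cells, waiting in the sorter's magazine, belong in the other tray. With a fingertip, press down the raised red pad of the seesaw gate until the gate has rocked over its pivot and rests on its other stop; only then push the yellow tab to slide the blue shutter open, so that all three cells roll down that other chute into the tray below it. Do not touch or carry the cells, and leave the trays and everything else on the bench where they are.

Things in the scene. Friction and masses are not known exactly. Their poses are not given: they have to be found in the camera images.
- sorter: Fixed gravity sorter for battery cells. Origin on the bench under the gate's pivot; x points away from the robot at yaw 0, y to its left. In mm in this frame: base plate x -145..80, y +-115; magazine (4 steel rails holding 3 stacked cells) x +-30, y +-18, z 166..249; side bars y +-58, x -53..70, z to 220; chutes y +-75..167, x +-31, falling outwards from z 95 to 75; gate shaft along x at z 118.
- gate (a joint): Seesaw gate (red trough under the magazine), rad. Positive: left (+y) end down, cells go left; negative: right end down, cells go right. Stops at +-0.36; starts resting on either one. A brass weight upright on the rear of its shaft holds it there: 1 to 3 N down on the raised pad moves it, and past 0 it falls to the other stop by itself.
- pad_left (a point): Top centre of the gate's left red finger pad, a disc 34 mm across, 7 thick, on the end of the cross bar at the robot's side: 127 mm in front of the pivot (sorter x = -127), 90 mm left of it. Moves with the gate: top at about z = 159 mm when up, 96 when down, up to 9 mm nearer the middle than when level. Nothing stands above it.
- pad_right (a point): Top centre of the right red finger pad, the mirror image, 90 mm to the right of the pivot. When one pad is up the other is down.
- shutter (a joint): Travel of the blue slide shutter under the magazine (z 160..164 mm), m: 0 shut, 0.034 fully open at its stop. It slides to the sorter's -y (the robot's right). Friction holds it where it is left; 2 to 5 N push it. Starts at 0 to 0.004. The cells start to sink at about 0.02 and drop onto the gate by about 0.03.
- tab (a point): Centre of the upright yellow tab on the shutter's front arm: a plate 30 (x) x 6 (y) x 36 mm high, z 160..196, this point at z = 184. 94 mm in front of the pivot and, shut, 22 mm to its left. Push its left (+y) face towards the sorter's -y. The arm under it and behind it is 20 mm wide (y), top at z = 164.
- cell1: The lowest waiting cell, origin at its centre: green battery cell, 26 mm diameter, 49 mm long, 50 g, lying along x in the magazine. It turns as it rolls.
- cell2: The middle waiting cell, the same.
- cell3: The top waiting cell, the same.
- tray_left: Loose grey open tray under the left chute, 130 (x) x 150 (y) x 55 mm high, walls 4 mm, origin under its centre, 228 mm left of the pivot. One earlier cell lies in it.
- tray_right: The same tray under the right chute, 228 mm right of the pivot, with one earlier cell in it.
- meter_a: Bystander: electricity meter, white base 120 x 90 mm with a clear cover, 54 mm high, on the left of the bench. Origin under its centre.
- meter_b: Bystander: the same kind of meter, on the right.
- multimeter: Bystander: red multimeter lying flat, 180 x 85 x 45 mm, near right. Origin under its centre.
- pliers: Bystander: pliers with red handles lying flat, 165 mm long, 16 mm high, in front of the right chute.
- screwdriver: Bystander: screwdriver with an orange handle, about 30 mm high at most, lying in front of the left chute.
- flux: Bystander: small white bottle with a red cap, 36 mm across, 95 mm tall, standing behind the right chute.
Mind the look-alikes: they are no part of the job. Leave any green or pink look-alike of the tray_left alone.

How it is judged:
By the outcome, as a careful person would: the job done as asked, in the order asked, and still so for the second after the job is handed in, with the robot touching nothing.
It also fails if it takes over 38 s, if anything falls off the work surface, if the arm or the gripper's body presses on something with over 40 N, if the wrist force passes 120 N, or if a joint passes its speed limit or range.

## Working session

There is one attempt and no reset: what is moved stays moved. The work goes in short steps, Python scripts to look and compute and a tool call to move; the robot and the scene stay as the last step left them, time stands still between calls to the robot, and variables do not carry over. Pictures are saved under pics/ and viewed, about 8 in all and at most 12, crops included, and the job is handed in when it is done.

Besides the shell and the picture viewer there is one more tool, called after "Emit:" as name([rows], argument=value, ...), one row to a line, values as JSON. jog_arm: Moves the arm, as the interface text tells. Its arguments: {"type":"object","properties":{"plan":{"type":"array","items":{"type":"array"}},"hand":{"type":"number"},"grip_force":{"type":"number"}},"required":["plan"]}

```bash
mkdir -p pics
python3 - <<'E'
from bench import *
import cv2
o=get_obs();print(o['clock'],o['tcp_pos'],o['orientation'],o['grip_width'],o['contact_force'])
for n in('scene','top'):
    f=grab_frame(n);cv2.imwrite(f'pics/{n}0.png',f[:,:,::-1])
    c=get_calibration(n);print(n,c)
E
```

```text
0.0 [ 0.22419972 -0.63619379  0.30295081] [-3.09491423e+00 -5.29412766e-01  6.26639569e-04] 0.08544420032402754 [-0.2044521  -0.35830234  0.35668892]
scene {'intrinsics': array([[454.99852175,   0.        , 248.94170192],
       [  0.        , 454.99852175, 196.46699484],
       [  0.        ,   0.        ,   1.        ]]), 'xyz': array([1.15102886, 0.45780944, 1.45401029]), 'orientation': array([-1.31536664, -2.50633252,  0.67127292])}
top {'intrinsics': array([[469.17621283,   0.        , 262.26613523],
       [  0.        , 469.17621283, 190.04394578],
       [  0.        ,   0.        ,   1.        ]]), 'xyz': array([0.20971614, 0.01302454, 2.01705003]), 'orientation': array([-2.13208809,  2.13775985, -0.1930797 ])}
```

View pics/scene0.png

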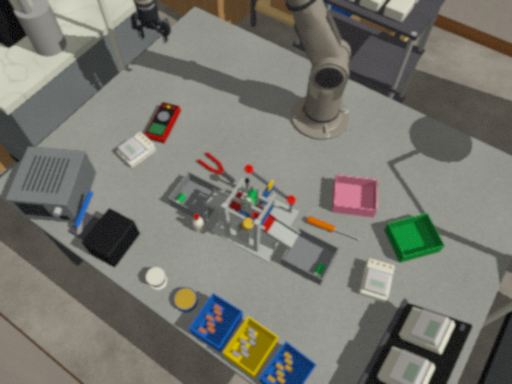

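View pics/top0.png

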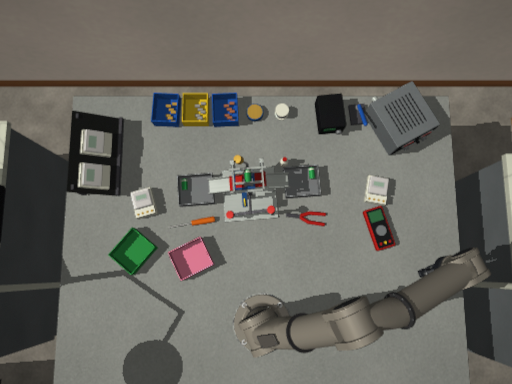

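The overview shows the sorter at about (248,190) in the top picture. The red pads are near (230,214) on the left and (271,210) on the right, and the yellow tab is near (245,200). In the scene picture the left pad is near (291,200) and the right near (249,169). Next I triangulate them.

```bash
cat > h.py <<'E'
from bench import *
import cv2, numpy as np
from scipy.spatial.transform import Rotation as R
def P(c):
    r=R.from_rotvec(c['orientation']).as_matrix().T
    return c['intrinsics']@np.c_[r,-r@c['xyz']]
def ray(c,uv,z):
    d=R.from_rotvec(c['orientation']).as_matrix()@np.linalg.solve(c['intrinsics'],[*uv,1])
    return c['xyz']+d*(z-c['xyz'][2])/d[2]
def tri(c1,u1,c2,u2):
    X=cv2.triangulatePoints(P(c1),P(c2),np.float64(u1).reshape(2,1),np.float64(u2).reshape(2,1))[:,0]
    return X[:3]/X[3]
def blobs(img,col,box,amin=4):
    h=cv2.cvtColor(img,cv2.COLOR_RGB2HSV).astype(int)
    H,S,V=h[...,0],h[...,1],h[...,2]
    m={'red':((H<8)|(H>172))&(S>140)&(V>90),'yel':(H>20)&(H<32)&(S>150)&(V>90)}[col]
    k=np.zeros_like(m);x0,y0,x1,y1=box;k[y0:y1,x0:x1]=1
    n,_,s,ce=cv2.connectedComponentsWithStats((m&k).astype(np.uint8))
    return [(s[i,4],s[i,:4].tolist(),ce[i].round(2).tolist()) for i in range(1,n) if s[i,4]>=amin]
E
python3 - <<'E'
from h import *
cs,ct=get_calibration('scene'),get_calibration('top')
S=cv2.imread('pics/scene0.png')[:,:,::-1].copy();T=cv2.imread('pics/top0.png')[:,:,::-1].copy()
for col in('red','yel'):
    print(col,'S',*blobs(S,col,(180,140,330,250)),sep='\n');print(col,'T',*blobs(T,col,(180,140,330,230)),sep='\n')
a=cv2.resize(S[140:260,190:340],None,fx=4,fy=4,interpolation=2);b=cv2.resize(T[145:230,215:290],None,fx=4,fy=4,interpolation=2)
b=cv2.copyMakeBorder(b,0,0,0,0,0)
cv2.imwrite('pics/cropS.png',a[:,:,::-1]);cv2.imwrite('pics/cropT.png',b[:,:,::-1])
E
```

```text
red
S
(np.int32(165), [198, 153, 26, 21], [212.39, 164.52])
(np.int32(56), [245, 165, 8, 8], [248.5, 168.5])
(np.int32(15), [237, 193, 4, 5], [238.53, 194.67])
(np.int32(54), [287, 196, 8, 8], [290.7, 199.31])
(np.int32(58), [230, 201, 11, 10], [235.12, 205.29])
(np.int32(34), [251, 212, 8, 6], [254.53, 214.68])
(np.int32(22), [194, 214, 5, 5], [195.91, 215.77])
(np.int32(97), [263, 215, 12, 17], [268.39, 222.53])
red
T
(np.int32(12), [283, 157, 4, 4], [284.33, 158.75])
(np.int32(49), [235, 175, 8, 7], [238.14, 178.0])
(np.int32(29), [230, 177, 3, 14], [230.55, 183.69])
(np.int32(16), [236, 185, 6, 3], [238.25, 185.88])
(np.int32(6), [258, 185, 4, 2], [259.5, 185.5])
(np.int32(49), [267, 206, 8, 8], [270.73, 209.29])
(np.int32(42), [226, 211, 8, 7], [229.64, 214.1])
(np.int32(160), [300, 212, 26, 14], [311.6, 217.51])
yel
S
(np.int32(28), [268, 181, 5, 9], [269.86, 184.64])
(np.int32(93), [242, 218, 11, 12], [246.99, 223.55])
yel
T
(np.int32(36), [234, 156, 8, 7], [237.0, 158.75])
(np.int32(10), [244, 199, 2, 7], [244.5, 202.0])
```

View pics/cropS.png

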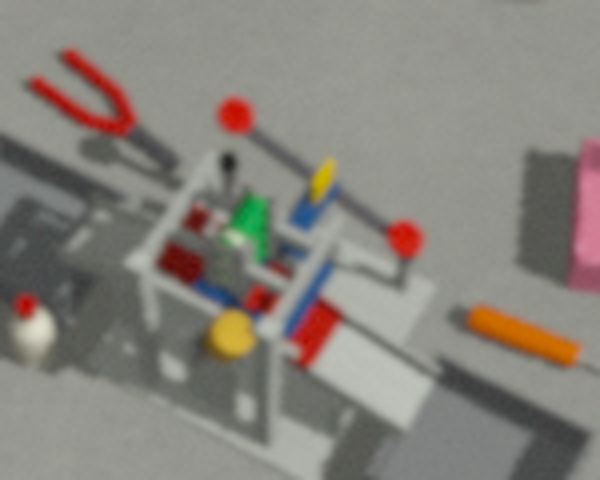

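The crop shows the pads at (235,115) and (404,239), the tab at (322,180) and the brass weight at (232,335). The weight leans towards image right, the left side.

Run:
```python
from h import *
cs,ct=get_calibration('scene'),get_calibration('top')
pl=tri(cs,(290.7,199.31),ct,(229.64,214.1));pr=tri(cs,(248.5,168.5),ct,(270.73,209.29));tb=tri(cs,(269.86,184.64),ct,(244.5,202));w=tri(cs,(246.99,223.55),ct,(237,158.75))
print(pl,pr,tb,w)
# using known z hypotheses
for zl,zr in((.093,.156),(.156,.093)):
    for n,c,ul,ur in(('S',cs,(290.7,199.31),(248.5,168.5)),('T',ct,(229.64,214.1),(270.73,209.29))):
        L,Rr=ray(c,ul,zl),ray(c,ur,zr);d=L-Rr;y=np.array([-d[0],d[1]]);yaw=np.arctan2(-d[0],d[1])
        print(n,zl,L[:2],Rr[:2],'sep',np.hypot(*d[:2]),'yaw',yaw)
print(ray(ct,(244.5,202),.19),ray(cs,(269.86,184.64),.18))
```

```text
[0.4446564  0.13128765 0.09293222] [ 0.45605617 -0.03657372  0.15488718] [0.48206869 0.06728553 0.18095259] [0.65147199 0.09578165 0.20877088]
S 0.093 [0.44500338 0.1306455 ] [ 0.45691138 -0.03671028] sep 0.16777888914346736 yaw 0.07103407480983048
T 0.093 [0.44435633 0.13190441] [ 0.45563189 -0.03603435] sep 0.168316857627767 yaw 0.06704025620783877
S 0.156 [0.4776847  0.14578963] [ 0.42322182 -0.0607122 ] sep 0.21356313637409224 yaw -0.257868430839961
T 0.156 [0.43667341 0.12801188] [ 0.46395659 -0.03769508] sep 0.1679379880594943 yaw 0.16318313905638887
[0.48028259 0.06788974 0.19      ] [0.48201338 0.06604638 0.18      ]
```

The right pad is up (0.155, so the top is near 0.159) and the left is down (0.093). Pad separation is 168 mm, as expected, and yaw is about 0.07. The pivot is near (0.577, 0.053). That predicts the tab at (0.482, 0.068), and it measures (0.482, 0.067), so they agree. The cells have to go right, so I press the right pad at (0.456, -0.037). First I close the fingers and approach.

Emit:
jog_arm([
  [[2,4,0],-0.025],
  [[2,4.5,0],-0.025],
  [[2,4.5,0],-0.025],
  [[2,4.5,0],-0.025],
  [[2,4.5,0],-0.025],
  [[2,4.5,0],-0.025],
  [[2,4.5,0],-0.025],
  [[2,4.5,0],-0.025],
  [[2,4.5,0],-0.025],
  [[2,4.5,0],-0.025],
  [[2,4.5,0],-0.02],
  [[0,2,0],0],
], hand=0, grip_force=20)

```text
clock: 1.3
tcp_pos: [0.4463, -0.1218, 0.3041]
orientation: [-3.138, -0.117, -0.002]
contact_force: [0.7, 0.5, -0.6]
grip_width: -0.0001
```

Emit:
jog_arm([
  [[0,0,0],0],
  [[0,0,0],0],
])

```text
clock: 1.5
tcp_pos: [0.4441, -0.1269, 0.3037]
orientation: [3.139, 0.109, -0.001]
contact_force: [0.2, -0.3, 0.2]
grip_width: 0.0003
```

Emit:
jog_arm([
  [[0.3,3,0],0],
  [[0.3,3,0],-0.02],
  [[0.3,2.8,0],-0.02],
  [[0,0,-2],0],
  [[0,0,-2],0],
  [[0,0,-1],0],
  [[0,0,0],0],
  [[0,0,0],0],
])

```text
clock: 2.3
tcp_pos: [0.4536, -0.0395, 0.2543]
orientation: [3.141, 0.043, 0.0]
contact_force: [0.5, 0.5, -0.0]
grip_width: -0.0
```

Run:
```python
from h import *
o=get_obs();print(o['tcp_pos'],o['orientation'],o['contact_force'])
a=grab_frame('wrist');b=grab_frame('scene')[130:260,190:340]
b=cv2.resize(b,None,fx=2.95,fy=2.95);b=b[:384]
a=cv2.resize(a,(350,262));a=cv2.copyMakeBorder(a,0,b.shape[0]-262,0,0,0)
cv2.imwrite('pics/p1.png',np.hstack([a,b])[:,:,::-1])
```

```text
[ 0.45359125 -0.03950641  0.25426061] [3.14116968e+00 4.26483935e-02 2.90941099e-04] [ 0.53261709  0.49057037 -0.02939014]
```

View pics/p1.png

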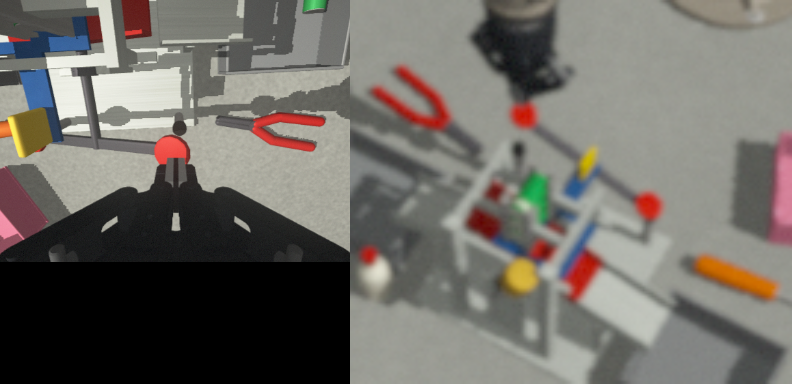

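The wrist picture shows the closed fingers (175,165) over the pad (172,150), laterally centred. I press down now.

Emit:
jog_arm([
  [[0.2,0,-1],0],
  [[0,0,-1],0],
  [[0,0,-1],0],
  [[0,0,-0.8],0],
  [[0,0,-0.8],0],
  [[0,0,-0.8],0],
  [[0,0,-0.8],0],
  [[0,0,-0.8],0],
  [[0,0,-0.5],0],
  [[0,0,0],0],
  [[0,0,0],0],
  [[0,0,0],0],
])

```text
clock: 3.6
tcp_pos: [0.4556, -0.0386, 0.1792]
orientation: [3.141, 0.045, 0.001]
contact_force: [-0.5, -0.5, -0.6]
grip_width: 0.0001
```

Run:
```python
from h import *
o=get_obs();print(o['tcp_pos'],o['contact_force'])
a=grab_frame('wrist');b=grab_frame('scene')[130:260,190:340]
b=cv2.resize(b,None,fx=2.95,fy=2.95);b=b[:384]
a=cv2.resize(a,(350,262));a=cv2.copyMakeBorder(a,0,b.shape[0]-262,0,0,0)
cv2.imwrite('pics/p2.png',np.hstack([a,b])[:,:,::-1])
```

```text
[ 0.45559951 -0.0386149   0.17920799] [-0.48350692 -0.54969332 -0.56710272]
```

View pics/p2.png

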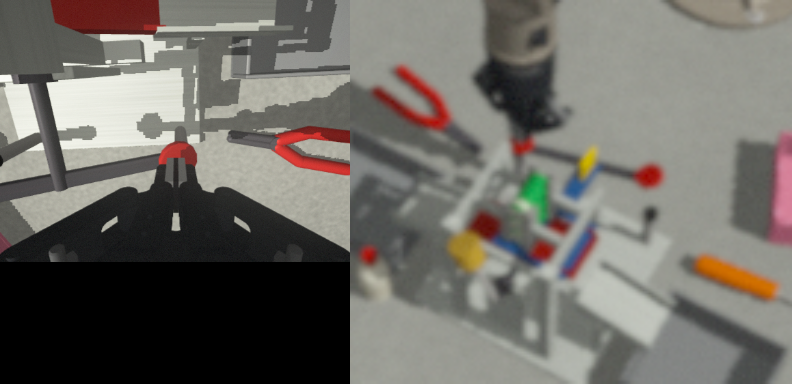

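The brass weight has swung over to (466,250), the left pad is raised at (649,176), and contact force is about 0. I lift off and move to the left of the tab, staying high, then confirm the gate.

Emit:
jog_arm([
  [[0,0,3],0],
  [[0,0,5],0],
  [[0,0,5],0],
  [[0.4,3,0],0.02],
  [[0.4,3,0],0.02],
  [[0.4,3,0],0],
  [[0.4,3,0],0],
  [[0.4,1.2,0],0],
  [[0,0,0],0],
  [[0,0,0],0],
])

```text
clock: 4.7
tcp_pos: [0.4753, 0.0921, 0.3087]
orientation: [3.139, 0.107, -0.001]
contact_force: [-0.8, -1.0, -0.2]
grip_width: 0.0002
```

Run:
```python
from h import *
o=get_obs();print(o['tcp_pos'],o['orientation'],o['contact_force'])
S=grab_frame('scene');T=grab_frame('top');W=grab_frame('wrist')
for col in('red','yel'):
    print('S',*blobs(S,col,(235,150,310,235)),sep='\n');print('T',*blobs(T,col,(215,150,285,225)),sep='\n')
cv2.imwrite('pics/p3.png',W[:,:,::-1])
```

```text
[0.47532502 0.09209341 0.30871787] [ 3.13892976e+00  1.06614934e-01 -8.73238776e-04] [-0.81643837 -0.96786609 -0.21733984]
S
(np.int32(36), [245, 175, 7, 7], [247.94, 178.17])
(np.int32(47), [286, 186, 10, 7], [290.89, 189.26])
(np.int32(35), [235, 202, 6, 9], [236.71, 206.17])
(np.int32(14), [258, 205, 5, 4], [260.36, 206.36])
(np.int32(31), [252, 212, 7, 6], [254.81, 214.71])
T
(np.int32(6), [283, 157, 2, 4], [283.67, 158.5])
(np.int32(43), [268, 208, 8, 7], [271.42, 211.02])
(np.int32(18), [226, 211, 5, 6], [227.94, 213.56])
S
(np.int32(30), [268, 181, 5, 9], [269.9, 184.8])
T
(np.int32(38), [250, 155, 8, 7], [253.79, 158.16])
```

View pics/p3.png

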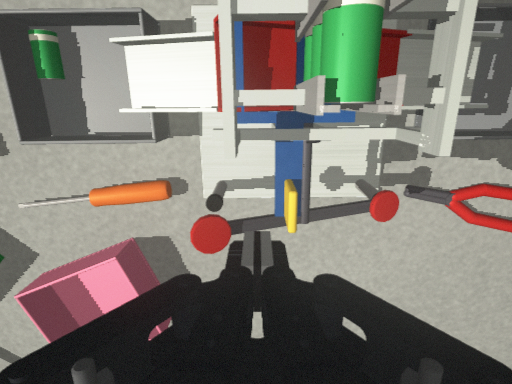

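The wrist picture shows the left pad (210,233) larger than the right (384,206), so the left is up. The tab is at (291,205), to the right of the closed fingers (257,240), and the shutter is still shut. A quick height check comes before I commit.

Run:
```python
from h import *
cs,ct,cw=[get_calibration(n) for n in('scene','top','wrist')]
print('R',tri(cs,(247.94,178.17),ct,(271.42,211.02)))
print('R wrist',tri(cs,(247.94,178.17),cw,(384,206)),'L',tri(cs,(290.89,189.26),cw,(210.5,234)))
print('tab',tri(cs,(269.9,184.8),cw,(291.5,206)), 'top edge at z.196',ray(cw,(290,183),.196),ray(cw,(292,231),.18))
```

```text
R [ 0.4568573  -0.04025079  0.09084256]
R wrist [ 0.45816085 -0.03912336  0.09459146] L [0.4448715  0.12611561 0.15655183]
tab [0.47884153 0.06468357 0.17349325] top edge at z.196 [0.50157301 0.07098006 0.196     ] [0.46145079 0.06382653 0.18      ]
```

The gate is confirmed: right pad at 0.093, left at 0.157. I descend beside the tab.

Emit:
jog_arm([
  [[0.1,0.5,0],-0.02],
  [[0,0,-2],-0.015],
  [[0,0,-2],0],
  [[0,0,-1.8],0],
  [[0,0,0],0],
  [[0,0,0],0],
])

```text
clock: 5.45
tcp_pos: [0.4764, 0.0977, 0.2512]
orientation: [3.141, 0.051, -0.001]
contact_force: [1.3, -0.0, 0.1]
grip_width: 0.0003
```

Emit:
jog_arm([
  [[0.03,-0.5,0],0],
  [[0.03,-0.5,0],0],
  [[0.03,-0.5,0],0],
  [[0.03,-0.5,0],0],
  [[0,0,0],0],
])

```text
clock: 5.95
tcp_pos: [0.4779, 0.0776, 0.2513]
orientation: [3.141, 0.051, 0.001]
contact_force: [-0.3, 0.3, 0.2]
grip_width: 0.0001
```

Emit:
jog_arm([
  [[0.04,-0.6,0],0],
  [[0.04,-0.6,0],0],
  [[0.04,-0.6,0],0],
  [[0.04,-0.6,0],0],
  [[0.04,-0.4,0],0],
  [[0,0,0],0],
])

```text
clock: 6.55
tcp_pos: [0.4794, 0.0522, 0.251]
orientation: [-3.138, -0.055, -0.0]
contact_force: [-0.8, 7.6, -0.0]
grip_width: 0.0002
```

Run:
```python
from h import *
o=get_obs();print(o['tcp_pos'],o['contact_force'])
a=grab_frame('wrist');b=grab_frame('scene')
print('S yel',*blobs(b,'yel',(225,150,310,235)))
b=b[130:260,180:330]
b=cv2.resize(b,None,fx=2.6,fy=2.6)
a=cv2.resize(a,(400,300));a=cv2.copyMakeBorder(a,0,b.shape[0]-300,0,0,0)
cv2.imwrite('pics/p4.png',np.hstack([a,b])[:,:,::-1])
```

```text
[0.47941106 0.05219061 0.25098782] [-0.80224421  7.64350305 -0.02137789]
S yel (np.int32(14), [260, 180, 3, 6], [260.86, 182.57]) (np.int32(87), [225, 209, 10, 12], [229.3, 214.84])
```

View pics/p4.png

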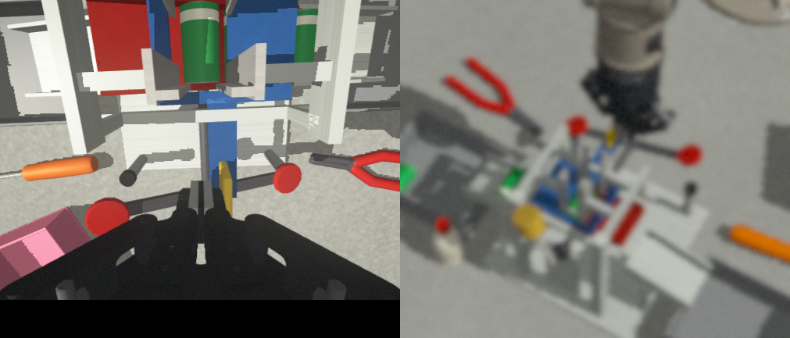

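A cell is rolling down the right chute at (513,178), and one is still visible in the magazine. The force has risen to 7.6 N, so the shutter is close to its stop. I hold briefly with a slightly further push.

Emit:
jog_arm([
  [[0,-0.3,0],0],
  [[0,0,0],0],
  [[0,0,0],0],
  [[0,0,0],0],
  [[0,0,0],0],
  [[0,0,0],0],
  [[0,0,0],0],
  [[0,0,0],0],
  [[0,0,0],0],
  [[0,0,0],0],
  [[0,0,0],0],
  [[0,0,0],0],
])

```text
clock: 7.85
tcp_pos: [0.4794, 0.0517, 0.2511]
orientation: [-3.135, -0.059, -0.001]
contact_force: [0.5, 16.1, -0.9]
grip_width: -0.0001
```

Emit:
jog_arm([
  [[0,1.5,0],0],
  [[0,0.5,2],0],
  [[0,0,5],0],
  [[-0.5,0,5],0],
  [[0,3,2],0],
  [[0,4,0],0],
  [[0,4,0],0],
  [[0,4,0],0],
  [[0,4,0],0],
  [[0,0,0],0],
  [[0,0,0],0],
])

```text
clock: 8.95
tcp_pos: [0.4743, 0.2571, 0.3899]
orientation: [3.14, 0.055, -0.002]
contact_force: [-0.3, -0.4, -0.3]
grip_width: 0.0001
```

Run:
```python
from h import *
o=get_obs();print(o['tcp_pos'],o['contact_force'])
t=grab_frame('top')[140:235,165:335];b=grab_frame('scene')
b=b[140:290,160:350]
b=cv2.resize(b,(400,316),interpolation=2);t=cv2.resize(t,(400,224),interpolation=2)
t=cv2.copyMakeBorder(t,0,92,0,0,0)
cv2.imwrite('pics/p5.png',np.hstack([t,b])[:,:,::-1])
```

```text
[0.47433404 0.25713237 0.3898942 ] [-0.25341233 -0.40425284 -0.29967072]
```

View pics/p5.png

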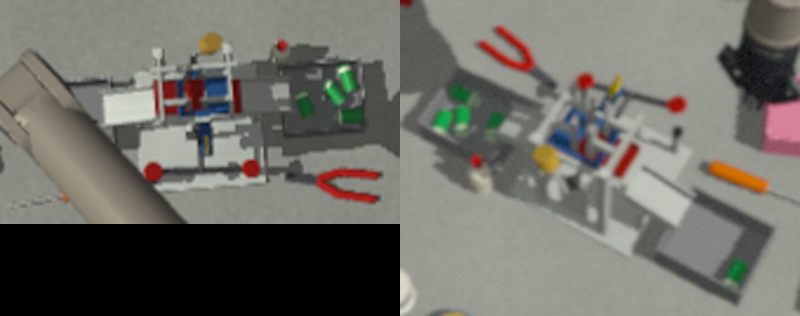

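The right tray holds four cells (three new and the earlier one), the left tray still has its one, and the magazine is empty. The gate and shutter are set and the arm is clear. I let things settle for a second, then hand in.

Emit:
jog_arm([
  [[0,0,0],0],
  [[0,0,0],0],
  [[0,0,0],0],
  [[0,0,0],0],
  [[0,0,0],0],
  [[0,0,0],0],
  [[0,0,0],0],
  [[0,0,0],0],
])

```text
clock: 9.85
tcp_pos: [0.4745, 0.2574, 0.3906]
orientation: [3.141, 0.053, -0.0]
contact_force: [-0.3, 0.0, -0.1]
grip_width: -0.0001
```

Run:
```python
from h import *
o=get_obs();print(o['clock'],o['contact_force'])
print(hand_in())
```

```text
9.85 [-0.25683351  0.04829459 -0.11055786]
the job is handed in; nothing more can be done
None
```

The job is done and handed in at 9.85 s: all three cells rolled down the right chute into the right tray.

- **Gate:** I pressed the raised right pad with the closed fingertips until the gate rocked over. Before touching the shutter I measured the right pad at about z = 93 mm and the left at about 157 mm, so the gate was on its other stop.
- **Shutter:** I then pushed the yellow tab until the shutter stopped moving, with the force rising to 16 N against its stop.
- **Final pictures:** The right tray shows four cells (three new and the earlier one), the left tray still has its one, and the magazine is empty. The trays and the objects around the sorter look undisturbed. The arm was clear, with almost no force on it.

My only disagreement was small: one measurement of the tab, using the wrist and scene cameras, was about 3 mm off sideways and 7 mm low compared with the first. The push was not affected.

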